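# Put every robot battery on charge

### The arm

A 6-joint arm with a two-finger parallel gripper is mounted at the origin on the work surface. World frame = base frame: x ahead of the robot, y to its left, z up, the work surface at z = 0. Lengths are in m, angles in rad, forces in N, time in s.
With the tool pointing down it reaches from about 0.35 to 0.95 m from the base axis. Payload 17.4 kg.
Tool frame: the origin (TCP) lies at the centre of the arm's flange, where the gripper is bolted on; the fingertips stand 186 mm ahead of it and the grasp point (between the pads) lies env.grasp_offset ahead of it (env.grasp_offset is the distance from the TCP to the grasp point, in m); z points along the fingers, y is the line along which they close (so a half turn about z gives the same grasp; the last joint's range is limited). The gripper opens to 93 mm and grips with 3 to 60 N. Pads are 15 mm wide; open, the fingers measure 128 mm over their backs; the gripper's body (75 mm by 188 mm) begins 65 mm behind the grasp point.
Start: joints at [-1.308, 0.116, 1.442, -0, 1.584, -0.038], TCP at [0.2, -0.645, 0.405] pointing down, gripper open.
Joint ranges: [-2.83, 2.83], [-0.83, 2.19], [0.07, 2.5], [-1.14, 4.28], [0.01, 3], [-2.97, 2.97]. Speed limits (rad/s): [1.89, 1.89, 2.22, 3.14, 3.14, 3.14].

### API

Orientations are given as a unit quaternion [w, x, y, z].
In Python, from workcell import read_state, imaging, job_done, env gives the robot as it stands.
- The arm moves only by the tool servo_tool, never from a script. Its argument "plan" is a list of rows, each a list of 3 entries, a list of its own where there are three numbers: the shift along the tool's x, y, z in m, then the turn, a rotation vector about the tool's x, y, z in rad, then the finger opening in m, from 0 to 0.093. A call has 1 to 12 rows; each row is the pose to reach, as a shift and turn from the pose commanded when the call began, along the tool's axes at that moment; what a row does not reach only later rows make up. A row lasts 1/12 s, in which the tool goes at most 41.7 mm and 7.16 degrees, less where a joint would pass 70% of its speed; a pose out of reach is approached as far as the arm can. A call with a gripper value outside its range is refused whole. The fingers move at their own pace and stop on an object; "force" is the grip in N (left out, the last holds). Time passes only in rows, so rows that repeat a pose let the fingers close. It gives the time, the measured TCP pose, the force, the opening and the grip force at its end, in the units of the state.
- read_state(): the state, without advancing time (a new reading comes with each control period).
- imaging.capture(name): name is "scene" or "top" or "wrist"; returns a dict with "image" (420x560x3 uint8, red, green, blue), "fx", "fy", "cx", "cy" (pixels), "eye" and "attitude" of the camera in the world. Camera axes: x right, y up, looking along -z (the intrinsics and any distortion apply to the point x, -y, -z); pixel columns grow to the right and rows downward; lengths in m; the calibration is good to about 2 mm. The wrist camera is an equidistant fisheye: a pixel r from the principal point sees the ray r / f radians off the axis. A picture is of the moment at which its call begins. There is no depth.
- job_done(): hands the job in; it is judged then, once.
The state is a dict: "clock": time; "joint_pos": joint angles; "dq": joint speeds; "effort": joint torques, N m; "tool_pos": TCP position; "eef_rot": TCP orientation; "force": force on the tool from outside, world axes, zero at the start; "wrist_torque": the same for the moment, N m; "finger_gap": finger opening in m; "grip_force": force on a finger pad.
Only numpy, scipy, OpenCV 4.12 (cv2) and the standard library are available. Lean on these libraries where they do the work, as an engineer would, in place of code of your own. Each camera call takes 0.05 s, during which the arm holds its last target. There are 200 camera calls.

### The job

Between matches, put all the robot's battery packs on charge. Press the release button beside the bayonet mount on the robot chassis (it stays down), twist the fitted pack a quarter turn anticlockwise while it is still seated, lift it off and stand it in a cup of the charger; also stand every pack that has toppled on the table upright in a charger cup of its own, contact foot down, fully home. When all the packs are in, push the charger's power lever over.

Things in the scene. Friction and masses are not known exactly. Their poses are not given: they have to be found in the camera images.
- pack_fitted: Battery pack, upright in the mount. Grey stick 130 mm long, about 300 g: square body 40 x 40 mm, 106 mm long, above a round foot 40 mm across, 24 mm long. Two lugs at the very bottom, 12 mm wide, 6 mm high, stick out along its own +x and -x (60 mm over both). Origin mid-length, 65 mm from either end; z from foot to top, x and y normal to the flat sides.
- pack_a: Loose spare battery pack. Same as pack_fitted in shape and axes. None if absent in this run, or held. It starts toppled on the table, on a flat side, its x axis (lugs) level, origin 20 mm above the table, its top pointing to the robot's left or right within about 50 degrees.
- pack_b: Loose spare battery pack. Same as pack_fitted in shape and axes. None if absent in this run, or held. It starts toppled on the table, on a flat side, its x axis (lugs) level, origin 20 mm above the table, its top pointing to the robot's left or right within about 50 degrees.
- pack_c: Loose spare battery pack. Same as pack_fitted in shape and axes. None if absent in this run, or held. It starts toppled on the table, on a flat side, its x axis (lugs) level, origin 20 mm above the table, its top pointing to the robot's left or right within about 50 degrees.
- mount: Robot chassis, fixed; origin on the table under the mount's axis, z up. Aluminium deck 240 (x) by 160 (y) mm, top 65 mm above the table. Motors and a box stand on it at y = +80 to +180 mm, up to 125 mm above the table; cross channels at x = +-117 mm, y = -10 to 210 mm, are 78 mm high. Round wall about the mount's well: 80 mm across, 14 mm high.
- mount_floor (a point): Centre of the well's floor, 65 mm above the table; axes as the chassis. The pack stands on it (2 to 3 mm play), lugs along this x under two steel tabs 8 to 14 mm above the floor. A pin of the button blocks a lug. With the button down the pack turns anticlockwise seen from above to a stop at about 95 degrees; from 60 degrees on it lifts straight off. Clockwise is blocked.
- release_top (a point): Centre of the top of the release button: grey round cap 28 mm across, 95 mm from the mount's axis along the mount's -x, 90 mm above the table when up. Moves straight down.
- release (a joint): Travel of the release button, m: 0 is up (locked), 0.009 fully down (released); counts as pressed from 0.006. It takes about 3 to 4 N to move and stays down by itself.
- charger: Battery charger, fixed: black base plate 100 (x) by 445 (y) mm, 14 mm thick, a row of four cups along its y and the power lever at its +y end. Origin on the table; cups at y = -132, -44, 44, 132 mm, lever at y = 222 mm, all at x = 0.
- cup0 (a point): Centre of the inner floor of charger cup 0 (0 is the -y end), 14 mm above the table. Round cup, 72 mm inside, 80 mm outside, rim 56 mm above this floor; cups 88 mm apart. A pack that stands home has its origin 65 mm above this point.
- cup1 (a point): Centre of the inner floor of charger cup 1 (0 is the -y end), 14 mm above the table. Round cup, 72 mm inside, 80 mm outside, rim 56 mm above this floor; cups 88 mm apart. A pack that stands home has its origin 65 mm above this point.
- cup2 (a point): Centre of the inner floor of charger cup 2 (0 is the -y end), 14 mm above the table. Round cup, 72 mm inside, 80 mm outside, rim 56 mm above this floor; cups 88 mm apart. A pack that stands home has its origin 65 mm above this point.
- cup3 (a point): Centre of the inner floor of charger cup 3 (0 is the -y end), 14 mm above the table. Round cup, 72 mm inside, 80 mm outside, rim 56 mm above this floor; cups 88 mm apart. A pack that stands home has its origin 65 mm above this point.
- power (a joint): Angle of the charger's power lever, rad: 0 leans towards the charger's -x (off), 1.0 leans over to +x (on); stays where it is left, starts between 0 and 0.15. Moves under a light push of a few newtons.
- power_tip (a point): Tip of the power lever, a slim black toggle 75 mm long with a ball end; push it over towards the charger's +x.
There are look-alikes about, which are no part of the job. What is shaped like the pack_fitted but brown or orange is not meant.

How it is judged:
By the outcome, as a careful person would: the job done as asked, in the order asked, and still so for the second after the job is handed in, with the robot touching nothing.
Of pack_a, pack_b, pack_c only 2 to 3 are there at a start; the rules pass over those that are not, and their reading is None.
At some moment in a run one of pack_a, pack_b, pack_c may be knocked a few centimetres aside while the robot is not near it.
Once in a run the grip may slacken for a moment while it holds something.
It also fails if it takes over 210 s, if anything falls off the work surface, if the arm or the gripper's body presses on something with over 40 N, if the wrist force passes 120 N, or if a joint passes its speed limit or range.

## Working session

There is one attempt and no reset: what is moved stays moved. The work goes in short steps, Python scripts to look and compute and a tool call to move; the robot and the scene stay as the last step left them, time stands still between calls to the robot, and variables do not carry over. Pictures are saved under pics/ and viewed, at most 17 in all, crops included, and the job is handed in when it is done.

Besides the shell and the picture viewer there is one more tool, called by a JSON object that holds its "api" and its "payload". servo_tool: Moves the arm, as the interface text tells. Its arguments: {"type":"object","properties":{"plan":{"type":"array","items":{"type":"array"}},"force":{"type":"number"}},"required":["plan"]}

```bash
ls; mkdir -p pics; python3 - <<'E'
from workcell import read_state, imaging, env
import cv2,json
s=read_state(); print(s); print(env.grasp_offset)
for n in ("scene","top","wrist"):
    c=imaging.capture(n); cv2.imwrite(f"pics/{n}0.png",c["image"][:,:,::-1]); print(n,{k:v for k,v in c.items() if k!="image"})
E
```

```text
pics
{'clock': 0.0, 'joint_pos': array([-1.30778077e+00,  1.16449804e-01,  1.44228053e+00, -9.83820084e-06,
        1.58401296e+00, -3.77813634e-02]), 'dq': array([ 2.13782738e-03,  2.06436903e-04,  3.39941630e-04,  3.95575191e-08,
        1.07639818e-03, -1.56147225e-03]), 'effort': array([-1.10040539e-03, -7.21261597e+01, -6.22610736e+01,  7.80632976e-02,
        2.36440514e-02, -9.51204538e-05]), 'tool_pos': array([ 0.19999135, -0.64468844,  0.40401998]), 'eef_rot': array([-5.71124140e-04,  9.88711300e-01,  1.49832019e-01, -6.95417005e-05]), 'force': array([-0.04447365,  0.83785161,  0.26376112]), 'wrist_torque': array([-0.00212638,  0.04494028, -0.0299559 ]), 'grip_force': 0.0, 'finger_gap': 0.0931169209914901}
0.1673
scene {'fx': 411.414803266978, 'fy': 411.414803266978, 'cx': 275.9320858804667, 'cy': 207.10687630730712, 'eye': array([ 1.24101215, -0.28584252,  0.77306359]), 'attitude': array([0.75533433, 0.35164229, 0.22900614, 0.50336262])}
top {'fx': 445.54829921621183, 'fy': 445.54829921621183, 'cx': 272.71670551712, 'cy': 214.07475438844511, 'eye': array([0.33631815, 0.02396334, 1.05301982]), 'attitude': array([-0.69463236, -0.05922112,  0.05513919,  0.71479956])}
wrist {'fx': 325.19226210127806, 'fy': 325.19226210127806, 'cx': 270.91465440572443, 'cy': 211.72301442542647, 'eye': array([ 0.27876059, -0.62066176,  0.38428145]), 'attitude': array([ 0.79587105, -0.11959838,  0.08935216, -0.58677226])}
```

View pics/scene0.png

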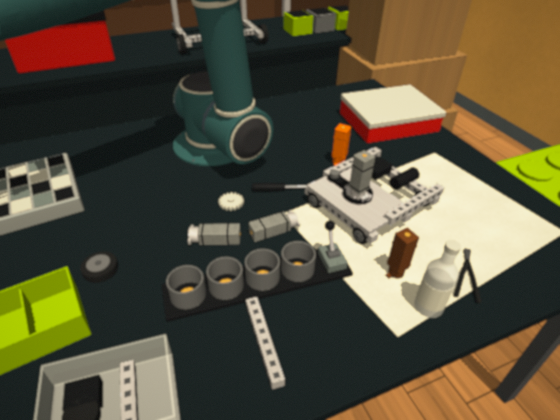

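View pics/top0.png

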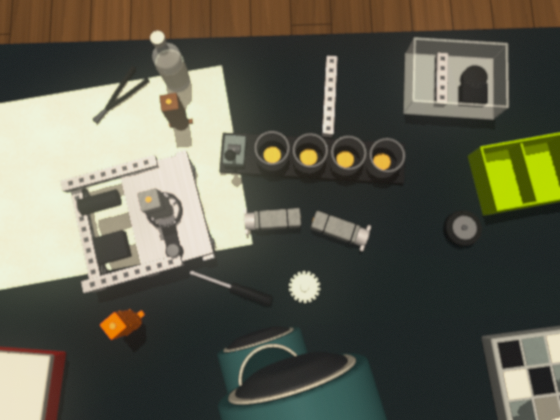

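View pics/wrist0.png

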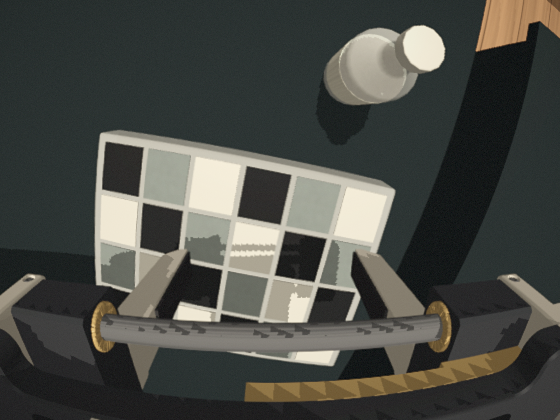

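Scene view: cups at (186,287), (225,278), (263,268) and (298,260), with the lever at (331,228). Two grey packs lie at (214,234) and (273,225), and the fitted pack is at (362,172). Top view: cups run from (272,150) to (386,160), the lever is at (235,152), loose packs are at (273,219) and (340,229), and the button is at (172,247).

Things that could be taken for a pack (scene px): the grey fitted pack (362,172), grey loose packs (214,234) and (273,225), an orange look-alike (342,143), a brown one (402,252) and a bottle (436,285). I choose the three grey ones and will check them in a close crop.

```bash
cat > h.py <<'E'
import numpy as np, cv2
from scipy.spatial.transform import Rotation as R
from workcell import read_state, imaging, env
def rot(q): return R.from_quat([q[1],q[2],q[3],q[0]])
def ray(c,px,fish=False):
    u=(px[0]-c["cx"])/c["fx"]; v=(px[1]-c["cy"])/c["fy"]
    if fish:
        r=np.hypot(u,v); k=np.sin(r)/r if r>1e-9 else 1.; d=np.array([u*k,-v*k,-np.cos(r)])
    else: d=np.array([u,-v,-1.]); d/=np.linalg.norm(d)
    return np.array(c["eye"]),rot(c["attitude"]).apply(d)
def onz(c,px,z,fish=False):
    o,d=ray(c,px,fish); return o+d*(z-o[2])/d[2]
def tri(*rays):
    A=sum(np.eye(3)-np.outer(d,d) for o,d in rays); b=sum((np.eye(3)-np.outer(d,d))@o for o,d in rays)
    p=np.linalg.solve(A,b); return p,[float(np.linalg.norm(np.cross(p-o,d))) for o,d in rays]
def proj(c,p,fish=False):
    q=rot(c["attitude"]).inv().apply(np.asarray(p)-c["eye"]); x,y,z=q[0],-q[1],-q[2]
    if fish:
        r=np.hypot(x,y); k=np.arctan2(r,z)/max(r,1e-9); return np.array([c["cx"]+c["fx"]*x*k,c["cy"]+c["fy"]*y*k])
    return np.array([c["cx"]+c["fx"]*x/z,c["cy"]+c["fy"]*y/z])
def crop(img,x0,y0,x1,y1,s,name,step=20):
    o=cv2.resize(img[y0:y1,x0:x1],None,fx=s,fy=s,interpolation=cv2.INTER_CUBIC)[:,:,::-1].copy()
    for x in range(-(-x0//step)*step,x1,step):
        cv2.line(o,(int((x-x0)*s),0),(int((x-x0)*s),5),(0,255,255),1); cv2.putText(o,str(x),(int((x-x0)*s)-10,15),0,.35,(0,255,255),1)
    for y in range(-(-y0//step)*step,y1,step):
        cv2.line(o,(0,int((y-y0)*s)),(5,int((y-y0)*s)),(0,255,255),1); cv2.putText(o,str(y),(7,int((y-y0)*s)+4),0,.35,(0,255,255),1)
    cv2.imwrite(f"pics/{name}.png",o)
E
python3 - <<'E'
from h import *
t=imaging.capture("top"); s=imaging.capture("scene")
crop(t["image"],120,120,410,300,2.75,"topc"); crop(s["image"],160,140,390,310,3.4,"scenec")
import pickle; pickle.dump((t,s),open("ts.pkl","wb"))
E
```

```text
(no output)
```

View pics/topc.png

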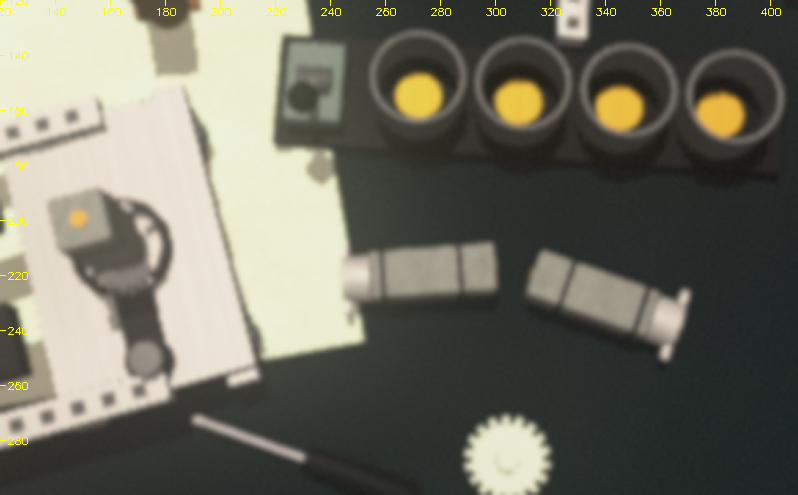

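View pics/scenec.png

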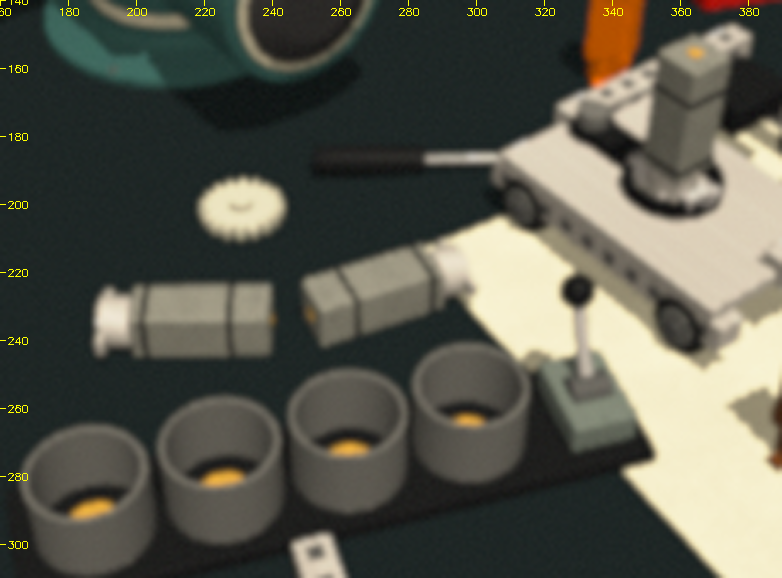

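```bash
python3 - <<'E'
from h import *; import pickle
np.set_printoptions(precision=4,suppress=True)
t,s=pickle.load(open("ts.pkl","rb"))
T=lambda x,y:(120+x/2.75,120+y/2.75); S=lambda x,y:(160+x/3.4,140+y/3.4)
pts=dict(cup3=((418,77),(470,386)),cup2=((523,83),(347,411)),cup1=((628,91),(220,438)),cup0=((735,96),(87,468)),
lever=((303,97),(578,290)),ftop=((79,218),(696,53)),button=((145,358),(595,110)),seamL=((460,271),(345,275)),seamR=((567,283),(230,303)))
for k,(a,b) in pts.items():
    p,e=tri(ray(t,T(*a)),ray(s,S(*b))); print(k,p,e[0])
for k,z,l in (("L",.04,[(497,266),(381,277),(382,252),(381,301),(497,243),(497,290)]),("R",.04,[(534,273),(652,310),(542,250),(527,292),(659,293),(642,336)])):
    for a in l: print(k,onz(t,T(*a),z))
print("deck corner",onz(t,T(185,88),.065),onz(t,T(258,355),.065))
print("wallc",onz(t,T(122,252),.079))
E
```

```text
cup3 [0.6517 0.0251 0.0662] 0.00033539534420109715
cup2 [ 0.643  -0.0623  0.0687] 0.00020968442819819147
cup1 [ 0.6334 -0.1489  0.0691] 0.0005487924957945081
cup0 [ 0.626  -0.2363  0.0706] 0.0010927184110583205
lever [0.6267 0.1186 0.1017] 0.000960808170949095
ftop [0.5138 0.2711 0.1937] 0.0008689932829032685
button [0.4216 0.2479 0.0865] 0.0011748541862696372
seamL [ 0.4901 -0.005   0.0439] 0.0006323810343678119
seamR [ 0.4784 -0.0946  0.0362] 0.0004296900537000941
L [ 0.4938 -0.0367  0.04  ]
L [0.4873 0.0605 0.04  ]
L [0.5085 0.0592 0.04  ]
L [0.4671 0.061  0.04  ]
L [ 0.5133 -0.0375  0.04  ]
L [ 0.4735 -0.036   0.04  ]
R [ 0.487  -0.0674  0.04  ]
R [ 0.453 -0.164  0.04 ]
R [ 0.5062 -0.0749  0.04  ]
R [ 0.4711 -0.0609  0.04  ]
R [ 0.4671 -0.1706  0.04  ]
R [ 0.4316 -0.1545  0.04  ]
deck corner [0.6483 0.2201 0.065 ] [0.4228 0.1604 0.065 ]
wallc [0.508  0.2678 0.079 ]
```

Heights check out: rims 0.066–0.071 (text 0.070), pack top 0.194 (0.195), button 0.087 (0.090) and loose pack top faces about 0.040. The close crops show two grey loose packs and the grey fitted pack. Left pack: foot at +y. Right pack: foot at −y.

```bash
cat >> h.py <<'E'
np.set_printoptions(precision=4,suppress=True)
def down(yaw): return R.from_euler('z',yaw,degrees=True)*R.from_euler('x',180,degrees=True)
def goal(tcp,Rt):
    s=read_state(); R0=rot(s["eef_rot"]); d=R0.inv().apply(np.asarray(tcp)-s["tool_pos"]); w=(R0.inv()*Rt).as_rotvec()
    print("t",round(s["clock"],2),"shift",d.round(4),"turn",w.round(4),"| tcp",s["tool_pos"].round(4),"q",s["joint_pos"].round(3),"F",s["force"].round(1),"gap",round(s["finger_gap"],4),"gf",round(s["grip_force"],1)); return d,w
E
python3 - <<'E'
from h import *
goal((.46,-.15,.45),down(14)); goal((.4205,.247,.40),down(14))
E
```

```text
t 0.25 shift [ 0.3949 -0.3955 -0.0454] turn [-0.0005  0.      0.0565] | tcp [ 0.2    -0.6447  0.4044] q [-1.308  0.116  1.442 -0.     1.584 -0.038] F [ 0.1 -0.4  0.5] gap 0.0932 gf 0.0
t 0.25 shift [ 0.4748 -0.7863  0.0048] turn [-0.0005  0.      0.0565] | tcp [ 0.2    -0.6447  0.4044] q [-1.308  0.116  1.442 -0.     1.584 -0.038] F [ 0.1 -0.4  0.5] gap 0.0932 gf 0.0
```

{"api": "servo_tool", "payload": {"plan": [[[0.395,-0.395,-0.045],[0,0,0.056],0],[[0.395,-0.395,-0.045],[0,0,0.056],0],[[0.395,-0.395,-0.045],[0,0,0.056],0],[[0.395,-0.395,-0.045],[0,0,0.056],0],[[0.395,-0.395,-0.045],[0,0,0.056],0],[[0.395,-0.395,-0.045],[0,0,0.056],0],[[0.395,-0.395,-0.045],[0,0,0.056],0],[[0.395,-0.395,-0.045],[0,0,0.056],0],[[0.395,-0.395,-0.045],[0,0,0.056],0],[[0.395,-0.395,-0.045],[0,0,0.056],0],[[0.395,-0.395,-0.045],[0,0,0.056],0],[[0.395,-0.395,-0.045],[0,0,0.056],0]]}}

```text
clock: 1.25
tool_pos: [0.4324, -0.2017, 0.4453]
eef_rot: [0.0, 0.993, 0.122, 0.0]
force: [-0.2, -0.9, -0.8]
finger_gap: 0.0176
grip_force: 0.0
```

```bash
python3 -c "
from h import *
goal((.4205,.247,.34),down(14))"
```

```text
t 1.25 shift [ 0.0971 -0.4382  0.1052] turn [ 0.0005 -0.0006  0.0002] | tcp [ 0.4324 -0.2017  0.4453] q [-0.49  -0.331  1.788 -0.     1.683  0.836] F [-0.2 -0.9 -0.8] gap 0.0176 gf 0.0
```

{"api": "servo_tool", "payload": {"plan": [[[0.097,-0.438,0.03],[0,0,0],0],[[0.097,-0.438,0.03],[0,0,0],0],[[0.097,-0.438,0.03],[0,0,0],0],[[0.097,-0.438,0.03],[0,0,0],0],[[0.097,-0.438,0.03],[0,0,0],0],[[0.097,-0.438,0.03],[0,0,0],0],[[0.097,-0.438,0.03],[0,0,0],0],[[0.097,-0.438,0.03],[0,0,0],0],[[0.097,-0.438,0.03],[0,0,0],0],[[0.097,-0.438,0.03],[0,0,0],0],[[0.097,-0.438,0.1],[0,0,0],0],[[0.097,-0.438,0.1],[0,0,0],0]]}}

```text
clock: 2.25
tool_pos: [0.4195, 0.247, 0.3448]
eef_rot: [-0.001, 0.992, 0.123, 0.001]
force: [0.1, 0.4, -1.1]
finger_gap: 0.0001
grip_force: 0.0
```

```bash
python3 -c "
from h import *
goal((.4205,.247,.34),down(14))
c=imaging.capture('wrist'); cv2.imwrite('pics/w1.png',c['image'][:,:,::-1])
import pickle; pickle.dump(c,open('w1.pkl','wb'))
print(proj(c,(.4205,.247,.09),True),proj(c,(.5135,.2705,.195),True))
"
```

```text
t 2.25 shift [0.0009 0.0002 0.0048] turn [-0.0008 -0.0026  0.0029] | tcp [0.4195 0.247  0.3448] q [ 0.48  -0.283  1.913  0.     1.509  1.803] F [ 0.1  0.4 -1.1] gap 0.0001 gf 0.0
[271.2506 223.5495] [270.8667  79.1733]
```

View pics/w1.png

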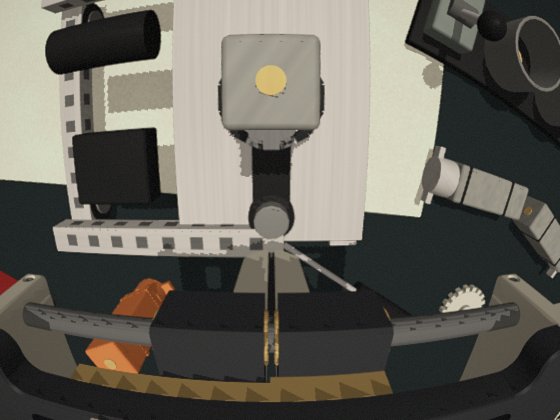

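Wrist view: release button at (271,219), pack dot at (271,80), pack sides aligned with the image, so yaw 14° holds. The two loose packs are visible at right (475,185) and (540,230). Pressing the button.

{"api": "servo_tool", "payload": {"plan": [[[0.002,0,0.04],[0,0,0],0],[[0.002,0,0.06],[0,0,0],0],[[0.002,0,0.064],[0,0,0],0],[[0.002,0,0.067],[0,0,0],0],[[0.002,0,0.07],[0,0,0],0],[[0.002,0,0.073],[0,0,0],0],[[0.002,0,0.075],[0,0,0],0],[[0.002,0,0.077],[0,0,0],0],[[0.002,0,0.077],[0,0,0],0]]}}

```text
clock: 3.05
tool_pos: [0.4223, 0.2452, 0.2684]
eef_rot: [-0.0, 0.993, 0.122, 0.001]
force: [1.7, -0.2, 3.4]
finger_gap: 0.0003
grip_force: 1.3
```

{"api": "servo_tool", "payload": {"plan": [[[0,0,0.002],[0,0,0],0],[[0,0,0.003],[0,0,0],0],[[0,0,0.003],[0,0,0],0]]}}

```text
clock: 3.3
tool_pos: [0.4223, 0.2453, 0.267]
eef_rot: [-0.0, 0.993, 0.122, 0.001]
force: [-6.8, -5.3, 21.4]
finger_gap: 0.0002
grip_force: 11.0
```

{"api": "servo_tool", "payload": {"plan": [[[0,0,-0.04],[0,0,0],0.075],[[0,0,-0.08],[0,0,0],0.075],[[0,0,-0.12],[0,0,0],0.075],[[0,0,-0.145],[0,0,0],0.075],[[0.04,-0.001,-0.145],[0,0,0],0.075],[[0.08,-0.002,-0.145],[0,0,0],0.075],[[0.0945,-0.0025,-0.145],[0,0,0],0.075],[[0.0945,-0.0025,-0.145],[0,0,0],0.075],[[0.0945,-0.0025,-0.145],[0,0,0],0.075]]}}

```text
clock: 4.05
tool_pos: [0.5135, 0.2707, 0.409]
eef_rot: [0.0, 0.993, 0.122, -0.001]
force: [-1.2, 0.5, 0.6]
finger_gap: 0.0559
grip_force: 0.0
```

```bash
python3 -c "
from h import *
goal((.5135,.2705,.342),down(14))
c=imaging.capture('wrist'); t=imaging.capture('top'); 
im=c['image']; m=cv2.inRange(cv2.cvtColor(im,cv2.COLOR_RGB2HSV),(15,90,120),(35,255,255))
n,l,st,ce=cv2.connectedComponentsWithStats(m); 
for i in range(1,n):
    if st[i,4]>100: print('blob',ce[i],st[i])
print('pred',proj(c,(.5135,.2705,.195),True))
crop(im,100,50,460,300,2.1,'w2')
"
```

```text
t 4.05 shift [0.0001 0.0002 0.067 ] turn [0.0002 0.0019 0.0002] | tcp [0.5135 0.2707 0.409 ] q [ 0.441 -0.09   1.643  0.     1.591  1.767] F [-1.2  0.5  0.6] gap 0.0559 gf 0.0
blob [483.6744 133.9244] [480 121   9  26 172]
blob [270.3241 245.0237] [262 237  18  17 253]
blob [157.0221 335.2099] [154 310   9  50 181]
blob [385.1125 334.05  ] [381 311   8  45 160]
pred [270.8425 244.2227]
```

Wrist mask puts the dot at (270.3,245.0) against the predicted (270.8,244.2), so it is aligned. Descend and grip.

{"api": "servo_tool", "payload": {"plan": [[[0,0,0.02],[0,0,0],0.075],[[0,0,0.045],[0,0,0],0.075],[[0,0,0.067],[0,0,0],0.075],[[0,0,0.067],[0,0,0],0.03],[[0,0,0.067],[0,0,0],0.03],[[0,0,0.067],[0,0,0],0.03],[[0,0,0.067],[0,0,0],0.03],[[0,0,0.067],[0,0,0],0.03],[[0,0,0.067],[0,0,0],0.03],[[0,0,0.067],[0,0,0],0.03]], "force": 35}}

```text
clock: 4.98
tool_pos: [0.5132, 0.2706, 0.344]
eef_rot: [-0.0, 0.993, 0.122, 0.001]
force: [-1.5, 0.5, 6.5]
finger_gap: 0.0399
grip_force: 35.0
```

{"api": "servo_tool", "payload": {"plan": [[[0,0,0],[0,0,-0.11],0.03],[[0,0,0],[0,0,-0.23],0.03],[[0,0,0],[0,0,-0.35],0.03],[[0,0,0],[0,0,-0.47],0.03],[[0,0,0],[0,0,-0.59],0.03],[[0,0,0],[0,0,-0.71],0.03],[[0,0,0],[0,0,-0.83],0.03],[[0,0,0],[0,0,-0.95],0.03],[[0,0,0],[0,0,-1.07],0.03],[[0,0,0],[0,0,-1.19],0.03],[[0,0,0],[0,0,-1.31],0.03],[[0,0,0],[0,0,-1.43],0.03]]}}

```text
clock: 5.98
tool_pos: [0.5133, 0.2706, 0.344]
eef_rot: [0.0, 0.667, 0.745, 0.001]
force: [0.1, 1.0, 5.3]
finger_gap: 0.0399
grip_force: 35.0
```

```bash
python3 -c "
from h import *
goal((.5135,.2705,.342),down(14+85))
print(read_state()['wrist_torque'])
c=imaging.capture('wrist'); cv2.imwrite('pics/w3.png',c['image'][:,:,::-1])
"
```

```text
t 5.98 shift [-0.0002  0.0002  0.002 ] turn [ 0.0016 -0.0006 -0.0473] | tcp [0.5133 0.2706 0.344 ] q [ 0.441 -0.068  1.727  0.     1.48   0.331] F [0.1 1.  5.3] gap 0.0399 gf 35.0
[ 0.156  -0.0877 -0.0728]
```

View pics/w3.png

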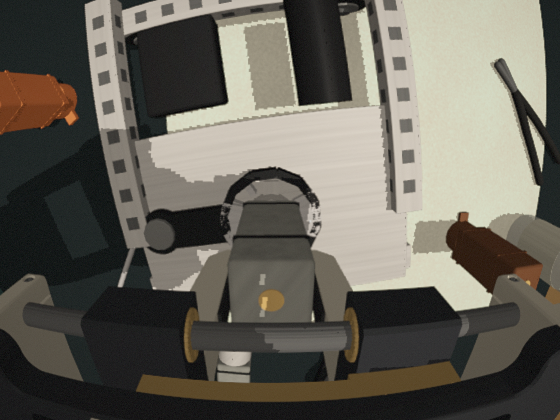

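The pack turned with the gripper to about 82°, dot centred at (271,300). Lifting straight off, then a small sideways tilt to learn the wrist's q4 sense.

{"api": "servo_tool", "payload": {"plan": [[[0,0,-0.02],[0,0,0],0.03],[[0,0,-0.04],[0,0,0],0.03],[[0,0,-0.07],[0,0,0],0.03],[[0,0,-0.11],[0,0,0],0.03],[[0,0,-0.15],[0,0,0],0.03],[[0,0,-0.19],[0,0,0],0.03],[[0,0,-0.19],[0,0.1,0],0.03],[[0,0,-0.19],[0,0.2,0],0.03],[[0,0,-0.19],[0,0.2,0],0.03]]}}

```text
clock: 6.78
tool_pos: [0.5132, 0.2703, 0.5332]
eef_rot: [-0.076, 0.666, 0.739, 0.069]
force: [-0.1, -0.8, -4.6]
finger_gap: 0.0402
grip_force: 35.0
```

```bash
python3 -c "
from h import *
print('toolz',rot(read_state()['eef_rot']).as_matrix()[:,2])
d=(.0980,.9952)
goal((.6515,.0258,.46),down(84.4)); goal((.6515,.0258,.46),down(84.4+90));
"
```

```text
toolz [-0.0207  0.2027 -0.979 ]
t 6.78 shift [-0.267   0.1123  0.0193] turn [-0.0203 -0.2046  0.2006] | tcp [0.5132 0.2703 0.5332] q [ 0.402 -0.114  1.47   0.198  1.721  0.334] F [-0.1 -0.8 -4.6] gap 0.0402 gf 35.0
t 6.78 shift [-0.267   0.1123  0.0193] turn [ 0.1408 -0.1718 -1.3644] | tcp [0.5132 0.2703 0.5332] q [ 0.402 -0.114  1.47   0.198  1.721  0.334] F [-0.1 -0.8 -4.6] gap 0.0402 gf 35.0
```

q4 grows when tilting towards +y, so packs will be stood with the tool pointing towards +y. I'll fill from cup 3 down and carry this pack over cup 3.

{"api": "servo_tool", "payload": {"plan": [[[-0.267,0.112,0.019],[-0.02,-0.205,0.2],0.03],[[-0.267,0.112,0.019],[-0.02,-0.205,0.2],0.03],[[-0.267,0.112,0.019],[-0.02,-0.205,0.2],0.03],[[-0.267,0.112,0.019],[-0.02,-0.205,0.2],0.03],[[-0.267,0.112,0.019],[-0.02,-0.205,0.2],0.03],[[-0.267,0.112,0.019],[-0.02,-0.205,0.2],0.03],[[-0.267,0.112,0.019],[-0.02,-0.205,0.2],0.03],[[-0.267,0.112,0.019],[-0.02,-0.205,0.2],0.03],[[-0.267,0.112,0.019],[-0.02,-0.205,0.2],0.03],[[-0.267,0.112,0.019],[-0.02,-0.205,0.2],0.03]]}}

```text
clock: 7.62
tool_pos: [0.6513, 0.0257, 0.4607]
eef_rot: [0.002, 0.741, 0.672, -0.003]
force: [-0.5, 0.7, -3.1]
finger_gap: 0.0401
grip_force: 35.0
```

```bash
python3 -c "
from h import *
goal((.6515,.0258,.365),down(84.4))
c=imaging.capture('wrist');cv2.imwrite('pics/w4.png',c['image'][:,:,::-1])
for p in [(.6515,.0258,.07),(.6428,-.0618,.07),(.6515,.0258,.18)]: print(proj(c,p,True))
"
```

```text
t 7.62 shift [0.0008 0.0003 0.0957] turn [-0.0012  0.0076  0.0008] | tcp [0.6513 0.0257 0.4607] q [ 0.002  0.057  1.415 -0.008  1.672  0.098] F [-0.5  0.7 -3.1] gap 0.0401 gf 35.0
[271.7088 182.8319]
[271.5758 251.9712]
[271.789  211.1799]
```

View pics/w4.png

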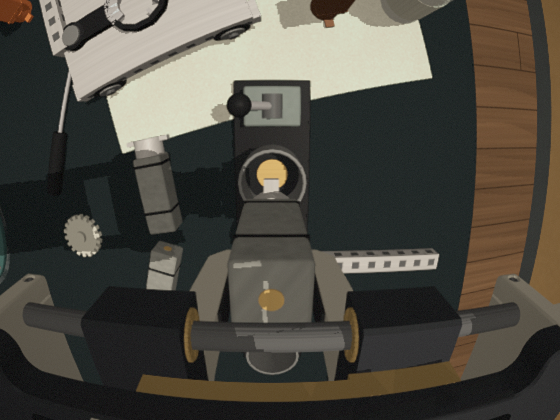

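Cup 3's rim is centred at (272,180), predicted (271.7,182.8): within about 2 mm. The pack hangs straight. Lowering.

{"api": "servo_tool", "payload": {"plan": [[[0.002,0,0.04],[0,0,0],0.03],[[0.002,0,0.075],[0,0,0],0.03],[[0.002,0,0.1],[0,0,0],0.03],[[0.002,0,0.12],[0,0,0],0.03],[[0.002,0,0.14],[0,0,0],0.03],[[0.002,0,0.155],[0,0,0],0.03],[[0.002,0,0.163],[0,0,0],0.03],[[0.002,0,0.166],[0,0,0],0.03],[[0.002,0,0.166],[0,0,0],0.03]]}}

```text
clock: 8.42
tool_pos: [0.6515, 0.0272, 0.2954]
eef_rot: [0.002, 0.74, 0.672, -0.002]
force: [-0.7, 0.9, -2.7]
finger_gap: 0.0394
grip_force: 35.0
```

{"api": "servo_tool", "payload": {"plan": [[[0,0,0.002],[0,0,0],0.03],[[0,0,0.003],[0,0,0],0.03],[[0,0,0.003],[0,0,0],0.03]]}}

```text
clock: 8.67
tool_pos: [0.6517, 0.0267, 0.2932]
eef_rot: [0.003, 0.74, 0.672, -0.001]
force: [0.3, 0.6, -2.9]
finger_gap: 0.0397
grip_force: 35.0
```

{"api": "servo_tool", "payload": {"plan": [[[0,0,0.002],[0,0,0],0.03],[[0,0,0.003],[0,0,0],0.03],[[0,0,0.003],[0,0,0],0.03]]}}

```text
clock: 8.92
tool_pos: [0.6517, 0.0269, 0.293]
eef_rot: [0.003, 0.74, 0.672, -0.001]
force: [-8.5, 3.3, 22.9]
finger_gap: 0.04
grip_force: 35.0
```

Contact exactly at the predicted height, so the pack is home. Release and rise.

{"api": "servo_tool", "payload": {"plan": [[[0,0,-0.003],[0,0,0],0.03],[[0,0,-0.003],[0,0,0],0.065],[[0,0,-0.003],[0,0,0],0.065],[[0,0,-0.003],[0,0,0],0.065],[[0,0,-0.003],[0,0,0],0.065],[[0,0,-0.02],[0,0,0],0.065],[[0,0,-0.06],[0,0,0],0.065],[[0,0,-0.1],[0,0,0],0.065],[[0,0,-0.14],[0,0,0],0.065],[[0,0,-0.16],[0,0,0],0.065]], "force": 35}}

```text
clock: 9.75
tool_pos: [0.6512, 0.0276, 0.4547]
eef_rot: [0.004, 0.74, 0.672, -0.0]
force: [-0.3, 0.4, 0.1]
finger_gap: 0.0647
grip_force: 0.0
```

```bash
cat > packs.py <<'E'
from h import *
def look(t,s):
    # grey bodies lying on the table, in the top view
    hsv=cv2.cvtColor(t["image"],cv2.COLOR_RGB2HSV); m=cv2.inRange(hsv,(0,0,85),(60,70,190))
    roi=np.zeros_like(m); roi[175:300,235:420]=255; m=cv2.morphologyEx(m&roi,cv2.MORPH_CLOSE,np.ones((5,5)))
    m=cv2.morphologyEx(m,cv2.MORPH_OPEN,np.ones((5,5)))
    for c in cv2.findContours(m,0,1)[0]:
        if cv2.contourArea(c)<300: continue
        b=cv2.boxPoints(cv2.minAreaRect(c)); w=np.array([onz(t,p,.04)[:2] for p in b]); 
        e=[w[1]-w[0],w[2]-w[1]]; L=[np.linalg.norm(x) for x in e]; a=e[int(np.argmax(L))]
        print("rect px",b.mean(0),"world",w.mean(0),"size",max(L),min(L),"ang",np.degrees(np.arctan2(a[1],a[0])))
E
python3 - <<'E'
from packs import *
t=imaging.capture("top"); s=imaging.capture("scene"); look(t,s)
crop(t["image"],210,120,410,270,2,"t5"); crop(s["image"],160,160,390,310,1.75,"s5")
a=cv2.imread("pics/t5.png"); b=cv2.imread("pics/s5.png"); h=max(len(a),len(b))
f=lambda i:cv2.copyMakeBorder(i,0,h-len(i),0,0,0); o=np.hstack([f(a),f(b)]); cv2.imwrite("pics/ts5.png",cv2.resize(o,(800,int(len(o)*800/o.shape[1])),interpolation=3))
goal((.5,-.1,.45),down(90))
E
```

```text
rect px [347.5897 230.9387] world [ 0.458  -0.1424] size 0.10273906256727518 0.04783300674287506 ang -121.39377219885822
t 9.85 shift [-0.1416 -0.1384  0.0038] turn [ 0.0066  0.0053 -0.0966] | tcp [0.6514 0.0276 0.454 ] q [ 0.004  0.056  1.426 -0.006  1.653  0.1  ] F [ 0.9 -0.3 -0.7] gap 0.0648 gf 0.0
```

View pics/ts5.png

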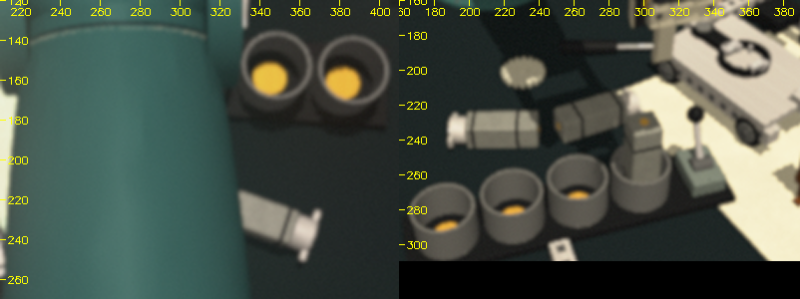

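Scene crop: the fitted pack stands in cup 3 at (303,150 in the crop), and the arm hides the left pack in the top view. Next is the right pack, whose top points to +y. First I hover over it and check with the wrist camera.

```bash
python3 -c "
from h import *
goal((.4804,-.0863,.34),down(70.6))"
```

```text
t 9.85 shift [-0.1293 -0.1599  0.1136] turn [0.0074 0.0042 0.242 ] | tcp [0.6514 0.0276 0.454 ] q [ 0.004  0.056  1.426 -0.006  1.653  0.1  ] F [ 0.9 -0.3 -0.7] gap 0.0648 gf 0.0
```

{"api": "servo_tool", "payload": {"plan": [[[-0.13,-0.16,0.06],[0.007,0.004,0.242],0.08],[[-0.13,-0.16,0.06],[0.007,0.004,0.242],0.08],[[-0.13,-0.16,0.06],[0.007,0.004,0.242],0.08],[[-0.13,-0.16,0.06],[0.007,0.004,0.242],0.08],[[-0.13,-0.16,0.06],[0.007,0.004,0.242],0.08],[[-0.13,-0.16,0.114],[0.007,0.004,0.242],0.08],[[-0.13,-0.16,0.114],[0.007,0.004,0.242],0.08],[[-0.13,-0.16,0.114],[0.007,0.004,0.242],0.08],[[-0.13,-0.16,0.114],[0.007,0.004,0.242],0.08]]}}

```text
clock: 10.6
tool_pos: [0.4802, -0.0867, 0.3356]
eef_rot: [-0.002, 0.816, 0.578, -0.003]
force: [1.6, 0.3, 0.8]
finger_gap: 0.0803
grip_force: 0.0
```

```bash
python3 -c "
from h import *
goal((.4804,-.0863,.191),down(70.6))
c=imaging.capture('wrist');cv2.imwrite('pics/w6.png',c['image'][:,:,::-1])
import pickle; pickle.dump(c,open('w6.pkl','wb'))
for p in [(.487,-.0674,.04),(.5062,-.0749,.04),(.4711,-.0609,.04),(.4938,-.0367,.04),(.4804,-.0863,.04)]: print(proj(c,p,True))
"
```

```text
t 10.6 shift [0.0008 0.0011 0.1446] turn [-0.0074  0.0023  0.0002] | tcp [ 0.4802 -0.0867  0.3356] q [-0.231 -0.273  1.92  -0.001  1.502  0.108] F [1.6 0.3 0.8] gap 0.0803 gf 0.0
[273.5446 185.2852]
[297.2315 186.1484]
[253.7815 184.3344]
[269.1167 149.4889]
[273.5715 207.402 ]
```

View pics/w6.png

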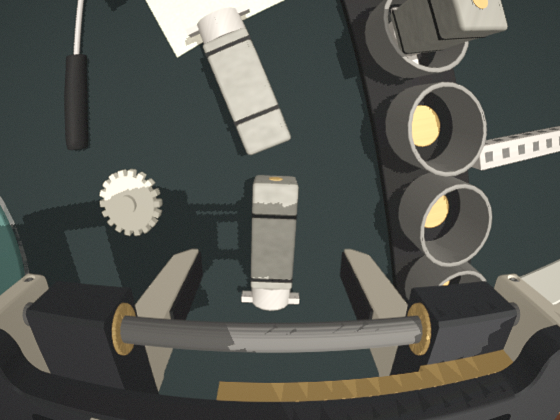

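The right pack lies straight between the fingers: top edge corners at (253,183) and (297,184), predicted (253.8,184.3) and (297.2,186.1). Left pack at (245,95). Descend and grip.

{"api": "servo_tool", "payload": {"plan": [[[0.002,0.001,0.04],[-0.007,0,0],0.08],[[0.002,0.001,0.08],[-0.007,0,0],0.08],[[0.002,0.001,0.12],[-0.007,0,0],0.08],[[0.002,0.001,0.138],[-0.007,0,0],0.08],[[0.002,0.001,0.1445],[-0.007,0,0],0.08],[[0.002,0.001,0.1445],[-0.007,0,0],0.03],[[0.002,0.001,0.1445],[-0.007,0,0],0.03],[[0.002,0.001,0.1445],[-0.007,0,0],0.03],[[0.002,0.001,0.1445],[-0.007,0,0],0.03],[[0.002,0.001,0.1445],[-0.007,0,0],0.03],[[0.002,0.001,0.1445],[-0.007,0,0],0.03]], "force": 45}}

```text
clock: 11.57
tool_pos: [0.4806, -0.0855, 0.1922]
eef_rot: [0.002, 0.816, 0.578, -0.0]
force: [0.6, -0.0, -0.9]
finger_gap: 0.0445
grip_force: 0.0
```

```bash
cat >> h.py <<'E'
def horiz(yaw):
    z=np.array([np.cos(np.radians(yaw)),np.sin(np.radians(yaw)),0]); x=np.array([0,0,1.]); return R.from_matrix(np.c_[x,np.cross(z,x),z])
E
python3 -c "
from h import *
goal((.45,-.2,.40),horiz(70.6)); print(horiz(70).as_matrix(),rot(read_state()['eef_rot']).as_matrix())"
```

```text
t 11.57 shift [-0.1186  0.0097 -0.2075] turn [0.0022 1.5729 0.002 ] | tcp [ 0.4806 -0.0855  0.1922] q [-0.228 -0.154  2.064 -0.003  1.229  0.112] F [ 0.6 -0.  -0.9] gap 0.0445 gf 0.0
[[ 0.      0.9397  0.342 ]
 [ 0.     -0.342   0.9397]
 [ 1.      0.      0.    ]] [[ 0.3323  0.9432  0.0019]
 [ 0.9432 -0.3323 -0.0029]
 [-0.0021  0.0027 -1.    ]]
```

Fingers are not quite closed yet. Finish closing, lift, then start tilting.

{"api": "servo_tool", "payload": {"plan": [[[0,0,0],[0,0,0],0.03],[[0,0,0],[0,0,0],0.03],[[0,0,0],[0,0,0],0.03],[[0,0,-0.02],[0,0,0],0.03],[[0,0,-0.05],[0,0,0],0.03],[[0,0,-0.09],[0,0,0],0.03],[[-0.02,0,-0.13],[0,0,0],0.03],[[-0.04,0,-0.17],[0,0.1,0],0.03],[[-0.06,0,-0.2],[0,0.2,0],0.03],[[-0.08,0,-0.2],[0,0.3,0],0.03],[[-0.08,0,-0.2],[0,0.4,0],0.03]]}}

```text
clock: 12.48
tool_pos: [0.4529, -0.1626, 0.3941]
eef_rot: [-0.112, 0.8, 0.566, 0.164]
force: [0.3, 0.1, -3.8]
finger_gap: 0.0397
grip_force: 44.7
```

```bash
python3 -c "
from h import *
goal((.45,-.2,.40),horiz(70.6));goal((.48,-.22,.40),horiz(40))"
```

```text
t 12.48 shift [-0.0311  0.0098 -0.0196] turn [0.0051 1.1697 0.0045] | tcp [ 0.4529 -0.1626  0.3941] q [-0.492 -0.307  1.867  0.398  1.634 -0.138] F [ 0.3  0.1 -3.8] gap 0.0397 gf 44.7
t 12.48 shift [-0.0393  0.0448 -0.0228] turn [-0.4661  1.1389  0.3163] | tcp [ 0.4529 -0.1626  0.3941] q [-0.492 -0.307  1.867  0.398  1.634 -0.138] F [ 0.3  0.1 -3.8] gap 0.0397 gf 44.7
```

{"api": "servo_tool", "payload": {"plan": [[[-0.01,0.005,-0.01],[0,0.1,0],0.03],[[-0.02,0.01,-0.02],[0,0.2,0],0.03],[[-0.03,0.01,-0.02],[0,0.3,0],0.03],[[-0.03,0.01,-0.02],[0,0.4,0],0.03],[[-0.03,0.01,-0.02],[0,0.5,0],0.03],[[-0.03,0.01,-0.02],[0,0.6,0],0.03],[[-0.03,0.01,-0.02],[0,0.7,0],0.03],[[-0.03,0.01,-0.02],[0,0.8,0],0.03],[[-0.03,0.01,-0.02],[0,0.9,0],0.03],[[-0.03,0.01,-0.02],[0,1.0,0],0.03],[[-0.03,0.01,-0.02],[0,1.1,0],0.03],[[-0.03,0.01,-0.02],[0,1.17,0],0.03]]}}

```text
clock: 13.48
tool_pos: [0.4512, -0.1973, 0.3978]
eef_rot: [-0.409, 0.576, 0.408, 0.578]
force: [-0.6, 1.0, -2.7]
finger_gap: 0.0399
grip_force: 44.7
```

```bash
python3 -c "
from h import *
goal((.48,-.2,.40),horiz(70.6));
u=np.array([np.cos(np.radians(45)),np.sin(np.radians(45)),0]); goal(np.array([.6428,-.0618,.25])-.1713*u,horiz(45))"
```

```text
t 13.48 shift [0.0022 0.028  0.007 ] turn [ 0.0003 -0.0022  0.0004] | tcp [ 0.4512 -0.1973  0.3978] q [-0.689 -0.179  1.932  1.507  1.915 -0.193] F [-0.6  1.  -2.7] gap 0.0399 gf 44.7
t 13.48 shift [-0.1479  0.0616  0.0367] turn [-0.4465 -0.0022 -0.    ] | tcp [ 0.4512 -0.1973  0.3978] q [-0.689 -0.179  1.932  1.507  1.915 -0.193] F [-0.6  1.  -2.7] gap 0.0399 gf 44.7
```

{"api": "servo_tool", "payload": {"plan": [[[-0.02,0.02,0.01],[-0.1,0,0],0.03],[[-0.04,0.03,0.02],[-0.2,0,0],0.03],[[-0.07,0.05,0.03],[-0.3,0,0],0.03],[[-0.1,0.061,0.037],[-0.4,0,0],0.03],[[-0.14,0.061,0.037],[-0.446,0,0],0.03],[[-0.148,0.061,0.037],[-0.446,0,0],0.03],[[-0.148,0.061,0.037],[-0.446,0,0],0.03],[[-0.148,0.061,0.037],[-0.446,0,0],0.03]]}}

```text
clock: 14.15
tool_pos: [0.5214, -0.1833, 0.2516]
eef_rot: [-0.27, 0.653, 0.272, 0.653]
force: [-1.3, -0.3, -1.7]
finger_gap: 0.0401
grip_force: 44.7
```

```bash
python3 -c "
from h import *
u=np.array([np.cos(np.radians(45)),np.sin(np.radians(45)),0]); goal(np.array([.6428,-.0618,.128])-.1713*u,horiz(45))
s=imaging.capture('scene'); t=imaging.capture('top')
crop(s['image'],160,120,360,310,2,'s7'); crop(t['image'],200,90,400,280,2,'t7')
cv2.imwrite('pics/st7.png',np.hstack([cv2.imread('pics/s7.png'),cv2.imread('pics/t7.png')]))
for z in (.144+.136-.014,.14): print(proj(s,(.6428,-.0618,z)),proj(t,(.6428,-.0618,z)))
"
```

```text
t 14.15 shift [-0.1236 -0.0004  0.0006] turn [-0.0026  0.0014  0.0024] | tcp [ 0.5214 -0.1833  0.2516] q [-0.594 -0.019  2.044  1.653  1.4   -0.464] F [-1.3 -0.3 -1.7] gap 0.0401 gf 44.7
[260.8001 193.2758] [317.7664 118.0224]
[261.7124 238.598 ] [312.347  140.1107]
```

View pics/st7.png

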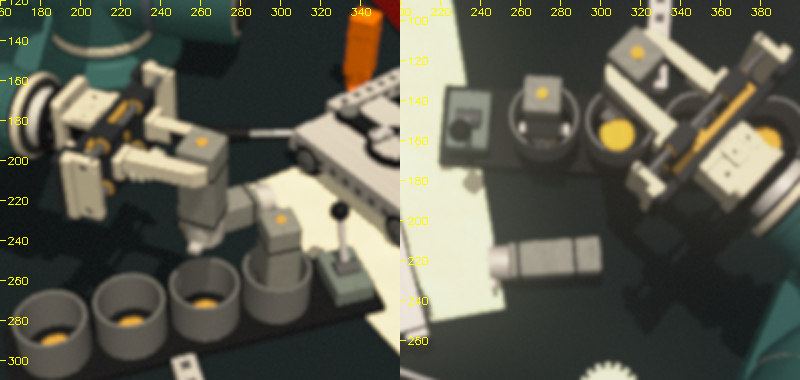

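The pack hangs upright over cup 2. Its top dot is at scene (261,191) and top (318.5,116), predicted (260.8,193)/(317.8,118) for z=0.266. Lowering.

{"api": "servo_tool", "payload": {"plan": [[[-0.03,0,0],[0,0,0],0.03],[[-0.06,0,0],[0,0,0],0.03],[[-0.075,0,0],[0,0,0],0.03],[[-0.09,0,0],[0,0,0],0.03],[[-0.1,0,0],[0,0,0],0.03],[[-0.11,0,0],[0,0,0],0.03],[[-0.115,0,0],[0,0,0],0.03],[[-0.12,0,0],[0,0,0],0.03],[[-0.12,0,0],[0,0,0],0.03]]}}

```text
clock: 15.0
tool_pos: [0.5214, -0.1835, 0.1302]
eef_rot: [-0.27, 0.654, 0.272, 0.653]
force: [0.4, 0.0, -2.7]
finger_gap: 0.0397
grip_force: 44.7
```

{"api": "servo_tool", "payload": {"plan": [[[-0.002,0,0],[0,0,0],0.03],[[-0.004,0,0],[0,0,0],0.03],[[-0.004,0,0],[0,0,0],0.03]]}}

```text
clock: 15.25
tool_pos: [0.5213, -0.1834, 0.1264]
eef_rot: [-0.27, 0.653, 0.272, 0.653]
force: [-0.9, 0.3, -2.4]
finger_gap: 0.04
grip_force: 44.7
```

{"api": "servo_tool", "payload": {"plan": [[[-0.002,0,0],[0,0,0],0.03],[[-0.004,0,0],[0,0,0],0.03],[[-0.004,0,0],[0,0,0],0.03]]}}

```text
clock: 15.5
tool_pos: [0.5215, -0.1835, 0.123]
eef_rot: [-0.27, 0.653, 0.272, 0.654]
force: [-3.4, 0.1, 6.1]
finger_gap: 0.0398
grip_force: 44.7
```

Contact at the expected height. Release and back off along the tool axis.

{"api": "servo_tool", "payload": {"plan": [[[0.001,0,0],[0,0,0],0.058],[[0.001,0,0],[0,0,0],0.058],[[0.001,0,0],[0,0,0],0.058],[[0.001,0,0],[0,0,0],0.058],[[0.001,0,-0.02],[0,0,0],0.058],[[0.001,0,-0.05],[0,0,0],0.058],[[0.001,0,-0.09],[0,0,0],0.058],[[0.03,0,-0.1],[0,0,0],0.058],[[0.07,0,-0.1],[0,0,0],0.058],[[0.11,0,-0.1],[0,0,0],0.058],[[0.15,0,-0.1],[0,0,0],0.058],[[0.19,0,-0.1],[0,0,0],0.058]]}}

```text
clock: 16.5
tool_pos: [0.4501, -0.2533, 0.3146]
eef_rot: [-0.27, 0.654, 0.272, 0.653]
force: [0.6, 0.3, 0.2]
finger_gap: 0.0583
grip_force: 0.0
```

```bash
python3 - <<'E'
from packs import *
import pickle
t=imaging.capture("top"); s=imaging.capture("scene"); look(t,s); pickle.dump((t,s),open("ts8.pkl","wb"))
crop(s['image'],160,120,360,310,2,'s7'); crop(t['image'],200,90,400,280,2,'t7')
cv2.imwrite('pics/st8.png',np.hstack([cv2.imread('pics/s7.png'),cv2.imread('pics/t7.png')]))
goal((.45,-.25,.40),down(45))
E
```

```text
rect px [272. 219.] world [0.4906 0.0294] size 0.13226789978019113 0.057646103944445706 ang -77.42676710277122
rect px [369.5597 207.4679] world [ 0.511  -0.1962] size 0.07831055182525236 0.03870793946375835 ang -19.701365394245638
t 16.6 shift [ 0.0807 -0.0023  0.0021] turn [ 0.009 -1.57   0.01 ] | tcp [ 0.4508 -0.2538  0.3194] q [-0.79  -0.141  2.033  1.568  1.576 -0.334] F [-1.1  0.5 -1.4] gap 0.0578 gf 0.0
```

View pics/st8.png

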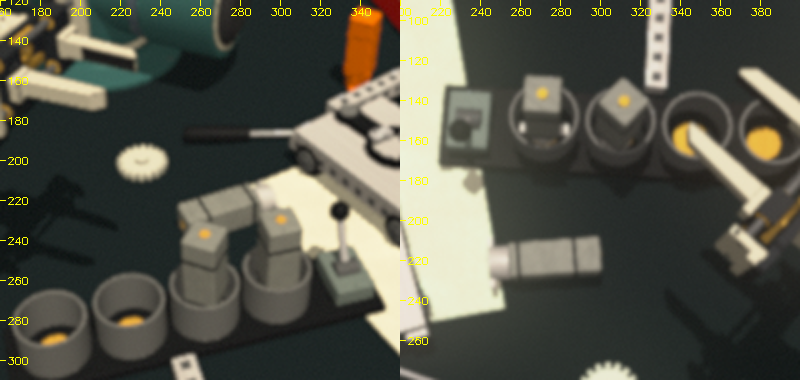

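Both stood packs are visible: cup 2 dot at scene (262,236), cup 3 dot at (300,229). The left loose pack is unmoved at top (272,219), and no third loose pack is on the table. I turn the tool down again, then yaw for the left pack (top towards −y).

{"api": "servo_tool", "payload": {"plan": [[[0.08,0,0],[0,-0.12,0],0.08],[[0.08,0,0],[0,-0.24,0],0.08],[[0.08,0,0],[0,-0.36,0],0.08],[[0.08,0,0],[0,-0.48,0],0.08],[[0.08,0,0],[0,-0.6,0],0.08],[[0.08,0,0],[0,-0.72,0],0.08],[[0.08,0,0],[0,-0.84,0],0.08],[[0.08,0,0],[0,-0.96,0],0.08],[[0.08,0,0],[0,-1.08,0],0.08],[[0.08,0,0],[0,-1.2,0],0.08],[[0.08,0,0],[0,-1.32,0],0.08],[[0.08,0,0],[0,-1.44,0],0.08]]}}

```text
clock: 17.6
tool_pos: [0.4506, -0.2534, 0.3924]
eef_rot: [-0.022, 0.922, 0.382, 0.057]
force: [-0.7, 0.5, -0.5]
finger_gap: 0.0801
grip_force: 0.0
```

```bash
python3 -c "
from h import *
goal((.4926,-.0167,.38),down(-20))"
```

```text
t 17.6 shift [ 0.1942 -0.1375  0.0361] turn [-0.0674 -0.1107  1.1341] | tcp [ 0.4506 -0.2534  0.3924] q [-0.589 -0.238  1.801  0.12   1.552  0.195] F [-0.7  0.5 -0.5] gap 0.0801 gf 0.0
```

{"api": "servo_tool", "payload": {"plan": [[[0.194,-0.137,0.036],[-0.067,-0.111,1.134],0.08],[[0.194,-0.137,0.036],[-0.067,-0.111,1.134],0.08],[[0.194,-0.137,0.036],[-0.067,-0.111,1.134],0.08],[[0.194,-0.137,0.036],[-0.067,-0.111,1.134],0.08],[[0.194,-0.137,0.036],[-0.067,-0.111,1.134],0.08],[[0.194,-0.137,0.036],[-0.067,-0.111,1.134],0.08],[[0.194,-0.137,0.036],[-0.067,-0.111,1.134],0.08],[[0.194,-0.137,0.036],[-0.067,-0.111,1.134],0.08],[[0.194,-0.137,0.036],[-0.067,-0.111,1.134],0.08],[[0.194,-0.137,0.036],[-0.067,-0.111,1.134],0.08],[[0.194,-0.137,0.036],[-0.067,-0.111,1.134],0.08]]}}

```text
clock: 18.52
tool_pos: [0.4929, -0.0168, 0.3808]
eef_rot: [-0.002, 0.984, -0.176, 0.001]
force: [0.4, 0.3, -0.3]
finger_gap: 0.0803
grip_force: 0.0
```

```bash
python3 -c "
from h import *
goal((.4926,-.0167,.335),down(-79))"
```

```text
t 18.52 shift [-0.0004  0.0002  0.0458] turn [-0.0046  0.0022  1.025 ] | tcp [ 0.4929 -0.0168  0.3808] q [-0.087 -0.282  1.854  0.005  1.568  1.838] F [ 0.4  0.3 -0.3] gap 0.0803 gf 0.0
```

{"api": "servo_tool", "payload": {"plan": [[[0,0,0.045],[-0.004,0.002,1.07],0.08],[[0,0,0.045],[-0.004,0.002,1.07],0.08],[[0,0,0.045],[-0.004,0.002,1.07],0.08],[[0,0,0.045],[-0.004,0.002,1.07],0.08],[[0,0,0.045],[-0.004,0.002,1.07],0.08],[[0,0,0.045],[-0.004,0.002,1.07],0.08],[[0,0,0.045],[-0.004,0.002,1.07],0.08],[[0,0,0.045],[-0.004,0.002,1.07],0.08],[[0,0,0.045],[-0.004,0.002,1.07],0.08],[[0,0,0.045],[-0.004,0.002,1.07],0.08]]}}

```text
clock: 19.35
tool_pos: [0.493, -0.017, 0.336]
eef_rot: [-0.001, 0.759, -0.651, 0.0]
force: [0.6, -0.1, 0.7]
finger_gap: 0.08
grip_force: 0.0
```

```bash
python3 -c "
from h import *
goal((.4926,-.0167,.191),down(-81.6))
c=imaging.capture('wrist');cv2.imwrite('pics/w9.png',c['image'][:,:,::-1])
for p in [(.4938,-.0367,.04),(.5133,-.0375,.04),(.4735,-.036,.04)]: print(proj(c,p,True))
"
```

```text
t 19.35 shift [-0.0003  0.0006  0.145 ] turn [-0.002   0.0006  0.0055] | tcp [ 0.493 -0.017  0.336] q [-0.086 -0.264  1.912  0.001  1.492  2.903] F [ 0.6 -0.1  0.7] gap 0.08 gf 0.0
[273.9248 187.189 ]
[251.8815 183.0311]
[296.719  191.4218]
```

View pics/w9.png

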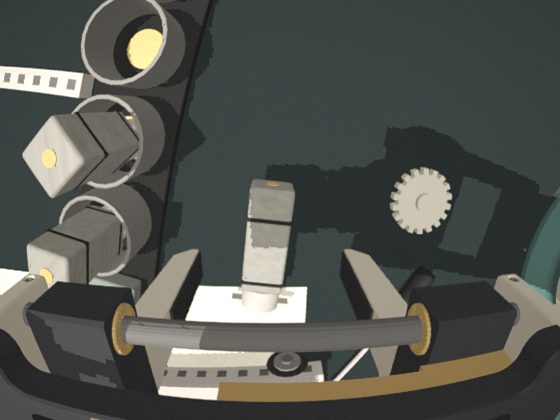

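The left pack's top edge corners are at (252,186) and (295,191), as predicted, a few degrees off the tool axis; the pads will square it. Descend and grip.

{"api": "servo_tool", "payload": {"plan": [[[0,0,0.04],[0,0,0],0.08],[[0,0,0.08],[0,0,0],0.08],[[0,0,0.12],[0,0,0],0.08],[[0,0,0.138],[0,0,0],0.08],[[0,0,0.145],[0,0,0],0.08],[[0,0,0.145],[0,0,0],0.03],[[0,0,0.145],[0,0,0],0.03],[[0,0,0.145],[0,0,0],0.03],[[0,0,0.145],[0,0,0],0.03],[[0,0,0.145],[0,0,0],0.03],[[0,0,0.145],[0,0,0],0.03],[[0,0,0.145],[0,0,0],0.03]], "force": 45}}

```text
clock: 20.4
tool_pos: [0.4935, -0.0168, 0.1921]
eef_rot: [-0.001, 0.759, -0.651, 0.001]
force: [-0.2, 0.9, 4.9]
finger_gap: 0.0411
grip_force: 43.3
```

{"api": "servo_tool", "payload": {"plan": [[[0,0,0],[0,0,0],0.03],[[0,0,0],[0,0,0],0.03],[[0,0,-0.02],[0,0,0],0.03],[[0,0,-0.05],[0,0,0],0.03],[[0,0,-0.09],[0,0,0],0.03],[[0,0,-0.13],[0,0,0],0.03],[[0,0,-0.17],[0,0,0],0.03],[[0,0,-0.21],[0,0,0],0.03],[[0,0,-0.21],[0,0,0],0.03]]}}

```text
clock: 21.15
tool_pos: [0.4929, -0.0169, 0.4094]
eef_rot: [-0.004, 0.759, -0.651, 0.004]
force: [0.3, -0.3, -2.5]
finger_gap: 0.0408
grip_force: 43.3
```

```bash
python3 -c "
from h import *
goal((.44,-.17,.40),down(0));goal((.44,-.17,.40),down(60))
"
```

```text
t 21.15 shift [0.1433 0.0755 0.0088] turn [-0.0079 -0.0097 -1.419 ] | tcp [ 0.4929 -0.0169  0.4094] q [-0.086 -0.292  1.816  0.001  1.606  2.904] F [ 0.3 -0.3 -2.5] gap 0.0408 gf 43.3
t 21.15 shift [0.1433 0.0755 0.0088] turn [-0.0024 -0.0148 -2.4662] | tcp [ 0.4929 -0.0169  0.4094] q [-0.086 -0.292  1.816  0.001  1.606  2.904] F [ 0.3 -0.3 -2.5] gap 0.0408 gf 43.3
```

{"api": "servo_tool", "payload": {"plan": [[[0.02,0.01,0],[0,0,-0.12],0.03],[[0.05,0.03,0],[0,0,-0.24],0.03],[[0.08,0.04,0],[0,0,-0.36],0.03],[[0.11,0.06,0],[0,0,-0.48],0.03],[[0.143,0.075,0],[0,0,-0.6],0.03],[[0.143,0.075,0],[0,0,-0.72],0.03],[[0.143,0.075,0],[0,0,-0.84],0.03],[[0.143,0.075,0],[0,0,-0.96],0.03],[[0.143,0.075,0],[0,0,-1.08],0.03],[[0.143,0.075,0],[0,0,-1.2],0.03],[[0.143,0.075,0],[0,0,-1.32],0.03],[[0.143,0.075,0],[0,0,-1.44],0.03]]}}

```text
clock: 22.15
tool_pos: [0.4403, -0.1696, 0.4002]
eef_rot: [-0.001, 1.0, 0.013, 0.001]
force: [-0.1, -0.4, -3.4]
finger_gap: 0.0405
grip_force: 43.5
```

{"api": "servo_tool", "payload": {"plan": [[[0,0,0],[0,0,-0.12],0.03],[[0,0,0],[0,0,-0.24],0.03],[[0,0,0],[0,0,-0.36],0.03],[[0,0,0],[0,0,-0.48],0.03],[[0,0,0],[0,0,-0.6],0.03],[[0,0,0],[0,0,-0.72],0.03],[[0,0,0],[0,0,-0.84],0.03],[[0,0,0],[0,0,-0.96],0.03],[[0,0,0],[0,0,-1.04],0.03],[[0,0,0],[0,0,-1.04],0.03]]}}

```text
clock: 22.98
tool_pos: [0.4403, -0.1696, 0.4002]
eef_rot: [-0.0, 0.862, 0.508, 0.001]
force: [-0.0, 0.3, -4.2]
finger_gap: 0.0411
grip_force: 43.5
```

```bash
python3 -c "
from h import *
goal((.44,-.2,.42),horiz(60))
"
```

```text
t 22.98 shift [-0.0267  0.0145 -0.0198] turn [-0.0136  1.5692  0.0142] | tcp [ 0.4403 -0.1696  0.4002] q [-0.422 -0.337  1.865  0.002  1.613  0.084] F [-0.   0.3 -4.2] gap 0.0411 gf 43.5
```

Now tilt upright.

{"api": "servo_tool", "payload": {"plan": [[[-0.01,0.005,-0.01],[0,0.12,0],0.03],[[-0.02,0.01,-0.02],[0,0.24,0],0.03],[[-0.027,0.014,-0.02],[0,0.36,0],0.03],[[-0.027,0.014,-0.02],[0,0.48,0],0.03],[[-0.027,0.014,-0.02],[0,0.6,0],0.03],[[-0.027,0.014,-0.02],[0,0.72,0],0.03],[[-0.027,0.014,-0.02],[0,0.84,0],0.03],[[-0.027,0.014,-0.02],[0,0.96,0],0.03],[[-0.027,0.014,-0.02],[0,1.08,0],0.03],[[-0.027,0.014,-0.02],[0,1.2,0],0.03],[[-0.027,0.014,-0.02],[0,1.32,0],0.03],[[-0.027,0.014,-0.02],[0,1.44,0],0.03]]}}

```text
clock: 23.98
tool_pos: [0.4392, -0.2003, 0.4206]
eef_rot: [-0.335, 0.647, 0.378, 0.571]
force: [-0.1, 0.2, -2.5]
finger_gap: 0.0408
grip_force: 43.4
```

```bash
python3 -c "
from h import *
u=np.array([np.cos(np.radians(45)),np.sin(np.radians(45)),0]); goal(np.array([.6342,-.1494,.25])-.1713*u,horiz(45))
"
```

```text
t 23.98 shift [-0.1721  0.0993 -0.0038] turn [-0.2739  0.1237  0.0143] | tcp [ 0.4392 -0.2003  0.4206] q [-0.719 -0.269  1.945  1.423  1.762 -0.129] F [-0.1  0.2 -2.5] gap 0.0408 gf 43.4
```

{"api": "servo_tool", "payload": {"plan": [[[-0.02,0.04,-0.002],[-0.1,0.05,0],0.03],[[-0.04,0.07,-0.004],[-0.2,0.1,0.01],0.03],[[-0.06,0.099,-0.004],[-0.274,0.124,0.014],0.03],[[-0.09,0.099,-0.004],[-0.274,0.124,0.014],0.03],[[-0.12,0.099,-0.004],[-0.274,0.124,0.014],0.03],[[-0.15,0.099,-0.004],[-0.274,0.124,0.014],0.03],[[-0.172,0.099,-0.004],[-0.274,0.124,0.014],0.03],[[-0.172,0.099,-0.004],[-0.274,0.124,0.014],0.03],[[-0.172,0.099,-0.004],[-0.274,0.124,0.014],0.03]]}}

```text
clock: 24.73
tool_pos: [0.5132, -0.2713, 0.2504]
eef_rot: [-0.27, 0.654, 0.272, 0.652]
force: [-0.1, -0.0, -2.2]
finger_gap: 0.0405
grip_force: 44.0
```

```bash
python3 -c "
from h import *
u=np.array([np.cos(np.radians(45)),np.sin(np.radians(45)),0]); goal(np.array([.6342,-.1494,.128])-.1713*u,horiz(45))
s=imaging.capture('scene'); t=imaging.capture('top')
crop(s['image'],140,120,340,310,2,'s7'); crop(t['image'],220,90,420,280,2,'t7')
cv2.imwrite('pics/st10.png',np.hstack([cv2.imread('pics/s7.png'),cv2.imread('pics/t7.png')]))
for z in (.27,.14): print(proj(s,(.6342,-.1494,z)),proj(t,(.6342,-.1494,z)))
"
```

```text
t 24.73 shift [-0.1224 -0.0007  0.001 ] turn [-0.0009  0.004   0.0008] | tcp [ 0.5132 -0.2713  0.2504] q [-0.733  0.076  1.948  1.59   1.523 -0.455] F [-0.1 -0.  -2.2] gap 0.0405 gf 44.0
[216.6935 199.81  ] [365.7545 120.2461]
[221.8975 247.0275] [353.6621 142.7754]
```

View pics/st10.png

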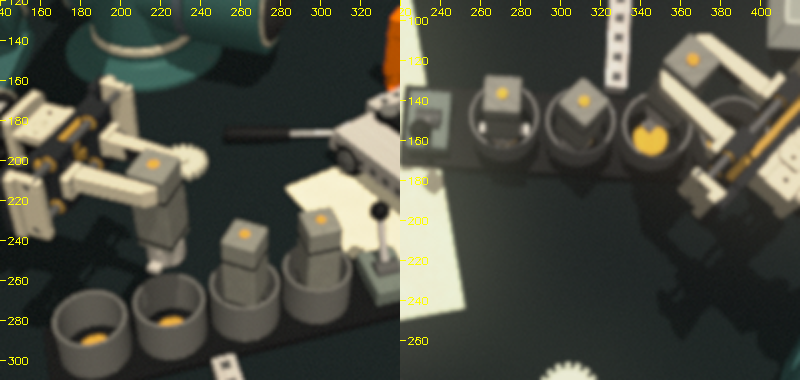

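The pack is upright over cup 1: top dot at scene (216,201) and top (366,119.5), foot at scene (222,247), all on the predicted axis. Lowering.

{"api": "servo_tool", "payload": {"plan": [[[-0.03,0,0],[0,0,0],0.03],[[-0.06,0,0],[0,0,0],0.03],[[-0.075,0,0],[0,0,0],0.03],[[-0.09,0,0],[0,0,0],0.03],[[-0.1,0,0],[0,0,0],0.03],[[-0.11,0,0],[0,0,0],0.03],[[-0.117,0,0],[0,0,0],0.03],[[-0.122,0,0],[0,0,0],0.03],[[-0.122,0,0],[0,0,0],0.03]]}}

```text
clock: 25.58
tool_pos: [0.5133, -0.2719, 0.1286]
eef_rot: [-0.269, 0.654, 0.273, 0.652]
force: [1.2, -0.9, -4.5]
finger_gap: 0.04
grip_force: 43.9
```

{"api": "servo_tool", "payload": {"plan": [[[-0.002,0,0],[0,0,0],0.03],[[-0.003,0,0],[0,0,0],0.03],[[-0.003,0,0],[0,0,0],0.03]]}}

```text
clock: 25.83
tool_pos: [0.5134, -0.272, 0.1263]
eef_rot: [-0.269, 0.653, 0.273, 0.653]
force: [0.8, -0.6, -3.6]
finger_gap: 0.0401
grip_force: 44.0
```

{"api": "servo_tool", "payload": {"plan": [[[-0.001,0,0],[0,0,0],0.03],[[-0.003,0,0],[0,0,0],0.03],[[-0.003,0,0],[0,0,0],0.03]]}}

```text
clock: 26.08
tool_pos: [0.5137, -0.2723, 0.1246]
eef_rot: [-0.269, 0.652, 0.274, 0.654]
force: [-4.4, 2.4, 10.7]
finger_gap: 0.0399
grip_force: 44.3
```

{"api": "servo_tool", "payload": {"plan": [[[0.001,0,0],[0,0,0],0.058],[[0.001,0,0],[0,0,0],0.058],[[0.001,0,0],[0,0,0],0.058],[[0.001,0,0],[0,0,0],0.058],[[0.001,0,-0.02],[0,0,0],0.058],[[0.001,0,-0.05],[0,0,0],0.058],[[0.001,0,-0.09],[0,0,0],0.058],[[0.03,0,-0.1],[0,0,0],0.058],[[0.07,0,-0.1],[0,0,0],0.058],[[0.11,0,-0.1],[0,0,0],0.058],[[0.15,0,-0.1],[0,0,0],0.058],[[0.19,0,-0.1],[0,0,0],0.058]]}}

```text
clock: 27.08
tool_pos: [0.4421, -0.3415, 0.3155]
eef_rot: [-0.269, 0.653, 0.273, 0.653]
force: [-0.3, -0.1, 0.2]
finger_gap: 0.0579
grip_force: 0.0
```

{"api": "servo_tool", "payload": {"plan": [[[0.08,0,0],[0,-0.12,0],0],[[0.08,0,0],[0,-0.24,0],0],[[0.08,0,0],[0,-0.36,0],0],[[0.08,0,0],[0,-0.48,0],0],[[0.08,0,0],[0,-0.6,0],0],[[0.08,0,0],[0,-0.72,0],0],[[0.08,0,0],[0,-0.84,0],0],[[0.08,0,0],[0,-0.96,0],0],[[0.08,0,0],[0,-1.08,0],0],[[0.08,0,0],[0,-1.2,0],0],[[0.08,0,0],[0,-1.32,0],0],[[0.08,0,0],[0,-1.44,0],0]]}}

```text
clock: 28.08
tool_pos: [0.4423, -0.3412, 0.3939]
eef_rot: [-0.02, 0.922, 0.383, 0.057]
force: [-0.1, 0.1, -0.5]
finger_gap: 0.0008
grip_force: 0.0
```

```bash
python3 - <<'E'
from h import *
goal((.55,.12,.45),down(84))
t=imaging.capture("top"); s=imaging.capture("scene")
def dots(c,n):
    m=cv2.inRange(cv2.cvtColor(c["image"],cv2.COLOR_RGB2HSV),(12,90,120),(35,255,255)); k,l,st,ce=cv2.connectedComponentsWithStats(m)
    print(n,[(ce[i].round(1).tolist(),int(st[i,4])) for i in range(1,k) if 8<st[i,4]<600])
dots(t,"top"); dots(s,"scene")
for n,p in (("c3",(.6515,.0265,.144)),("c2",(.6428,-.0618,.144)),("c1",(.6342,-.1494,.144))): print(n,proj(t,p),proj(s,p))
crop(s['image'],140,120,400,310,3,'s11')
E
```

```text
t 28.08 shift [ 0.4066 -0.2492 -0.0084] turn [ 0.0476 -0.1147 -0.6784] | tcp [ 0.4423 -0.3412  0.3939] q [-0.728 -0.141  1.715  0.121  1.554  0.055] F [-0.1  0.1 -0.5] gap 0.0008 gf 0.0
top [([97.8, 19.9], 271), ([108.8, 4.8], 12), ([114.5, 19.0], 206), ([125.1, 18.3], 194), ([267.2, 7.0], 38), ([418.4, 14.6], 200), ([435.1, 14.0], 150), ([446.2, 13.5], 142), ([557.2, 9.9], 50), ([235.8, 21.9], 38), ([159.6, 30.4], 47), ([107.7, 35.9], 9), ([168.8, 101.6], 269), ([190.0, 121.0], 9), ([270.6, 136.4], 30), ([311.6, 140.2], 32), ([352.5, 143.5], 32), ([381.7, 161.3], 232), ([497.8, 181.8], 82)]
scene [([340.6, 16.5], 138), ([301.1, 24.2], 382), ([340.6, 142.1], 536), ([122.3, 139.1], 11), ([102.8, 153.4], 34), ([80.8, 155.6], 30), ([102.0, 162.5], 13), ([300.2, 229.2], 25), ([407.3, 234.8], 183), ([261.9, 236.5], 28), ([222.3, 244.1], 28), ([387.7, 275.1], 14), ([186.8, 289.4], 58)]
c3 [270.8268 136.7981] [300.1481 229.1831]
c2 [312.4972 139.4987] [261.686  237.2865]
c1 [353.9852 142.1735] [221.7523 245.7105]
```

View pics/s11.png

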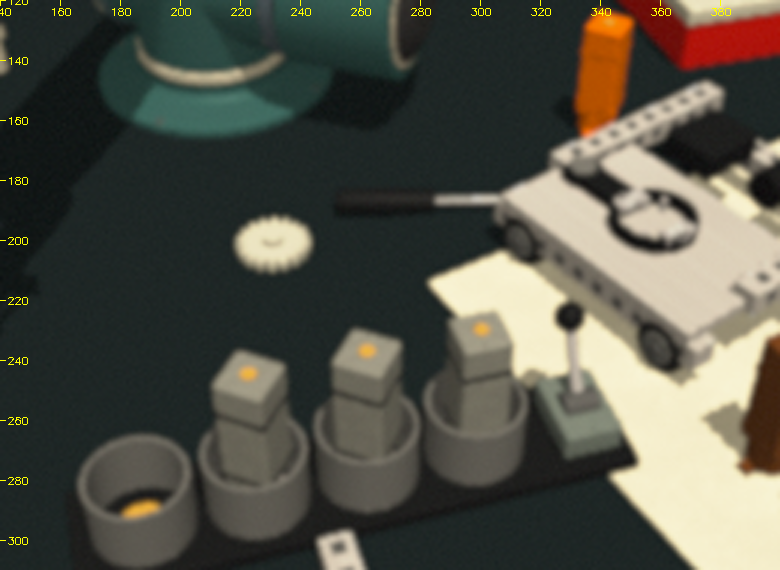

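All three packs stand home: dots at scene (222,244), (262,236.5) and (300,229), within 1–2 px of the predicted home height. Cup 0 is empty and no loose pack is left. Lever tip is at scene (329,225). Now the lever.

```bash
python3 -c "
from h import *
goal((.5754,.1237,.40),down(-5.6))"
```

```text
t 28.18 shift [ 0.4204 -0.2334  0.045 ] turn [-0.0494 -0.119   0.8849] | tcp [ 0.4428 -0.3406  0.3938] q [-0.727 -0.14   1.715  0.124  1.554  0.054] F [-0.1  0.1  0.1] gap 0.0007 gf 0.0
```

{"api": "servo_tool", "payload": {"plan": [[[0.42,-0.233,0.045],[-0.05,-0.119,0.885],0],[[0.42,-0.233,0.045],[-0.05,-0.119,0.885],0],[[0.42,-0.233,0.045],[-0.05,-0.119,0.885],0],[[0.42,-0.233,0.045],[-0.05,-0.119,0.885],0],[[0.42,-0.233,0.045],[-0.05,-0.119,0.885],0],[[0.42,-0.233,0.045],[-0.05,-0.119,0.885],0],[[0.42,-0.233,0.045],[-0.05,-0.119,0.885],0],[[0.42,-0.233,0.045],[-0.05,-0.119,0.885],0],[[0.42,-0.233,0.045],[-0.05,-0.119,0.885],0],[[0.42,-0.233,0.045],[-0.05,-0.119,0.885],0],[[0.42,-0.233,0.045],[-0.05,-0.119,0.885],0],[[0.42,-0.233,0.045],[-0.05,-0.119,0.885],0]]}}

```text
clock: 29.18
tool_pos: [0.5717, 0.111, 0.4006]
eef_rot: [-0.004, 0.999, -0.049, 0.0]
force: [1.9, -0.6, -0.2]
finger_gap: 0.0006
grip_force: 0.0
```

```bash
python3 -c "
from h import *
goal((.5754,.1237,.271),down(-5.6))"
```

```text
t 29.18 shift [ 0.0023 -0.0121  0.1297] turn [-0.0071 -0.0004 -0.0013] | tcp [0.5717 0.111  0.4006] q [ 0.147 -0.085  1.652  0.007  1.573  1.816] F [ 1.9 -0.6 -0.2] gap 0.0006 gf 0.0
```

{"api": "servo_tool", "payload": {"plan": [[[0.002,-0.012,0.03],[-0.007,0,0],0],[[0.002,-0.012,0.06],[-0.007,0,0],0],[[0.002,-0.012,0.09],[-0.007,0,0],0],[[0.002,-0.012,0.12],[-0.007,0,0],0],[[0.002,-0.012,0.129],[-0.007,0,0],0],[[0.002,-0.012,0.129],[-0.007,0,0],0]]}}

```text
clock: 29.68
tool_pos: [0.5747, 0.1205, 0.2693]
eef_rot: [0.002, 0.999, -0.05, -0.002]
force: [0.4, -0.7, -0.3]
finger_gap: -0.0
grip_force: 0.0
```

{"api": "servo_tool", "payload": {"plan": [[[0.015,0,0],[0,0,0],0],[[0.03,0,0],[0,0,0],0],[[0.04,0,0],[0,0,0],0],[[0.05,0,0],[0,0,0],0],[[0.06,0,0],[0,0,0],0],[[0.07,0,0],[0,0,0],0],[[0.08,0,0],[0,0,0],0],[[0.09,0,0],[0,0,0],0],[[0.095,0,0],[0,0,0],0]]}}

```text
clock: 30.43
tool_pos: [0.6708, 0.1112, 0.2717]
eef_rot: [0.003, 0.999, -0.05, 0.001]
force: [-1.5, -0.0, -0.1]
finger_gap: 0.0005
grip_force: 0.5
```

{"api": "servo_tool", "payload": {"plan": [[[0.004,0,0],[0,0,0],0],[[0.008,0,0],[0,0,0],0],[[0.011,0,0],[0,0,0],0],[[0.011,0,0],[0,0,0],0]]}}

```text
clock: 30.77
tool_pos: [0.678, 0.1109, 0.2711]
eef_rot: [0.003, 0.999, -0.049, -0.007]
force: [-55.4, 1.6, 21.3]
finger_gap: 0.0005
grip_force: 26.6
```

End stop reached. Back off and rise.

{"api": "servo_tool", "payload": {"plan": [[[-0.03,0,0],[0,0,0],0],[[-0.06,0,0],[0,0,0],0],[[-0.08,0,-0.03],[0,0,0],0],[[-0.1,0,-0.07],[0,0,0],0],[[-0.12,0,-0.11],[0,0,0],0],[[-0.14,0,-0.15],[0,0,0],0],[[-0.16,0,-0.18],[0,0,0],0],[[-0.16,0,-0.18],[0,0,0],0],[[-0.16,0,-0.18],[0,0,0],0]]}}

```text
clock: 31.52
tool_pos: [0.5202, 0.1272, 0.455]
eef_rot: [0.002, 0.999, -0.049, 0.003]
force: [-0.3, 0.6, -0.1]
finger_gap: 0.0004
grip_force: 0.0
```

```bash
python3 - <<'E'
from h import *
goal((.5,.12,.45),down(-5))
s=imaging.capture("scene"); t=imaging.capture("top"); crop(s['image'],140,120,400,310,3,'s12')
m=lambda c,x0,y0,x1,y1:(lambda p:(np.mean(p[1])+x0,np.mean(p[0])+y0,len(p[0])))(np.nonzero(c["image"][y0:y1,x0:x1].max(2)<28))
print(proj(s,(.696,.112,.1017)),proj(t,(.696,.112,.1017)))
E
```

```text
t 31.52 shift [-0.0194  0.0091  0.0049] turn [ 0.0035 -0.0069 -0.0113] | tcp [0.5202 0.1272 0.455 ] q [ 0.193 -0.2    1.667 -0.005  1.669  1.862] F [-0.3  0.6 -0.1] gap 0.0004 gf 0.0
[341.6556 245.3084] [232.3302 125.1457]
```

View pics/s12.png

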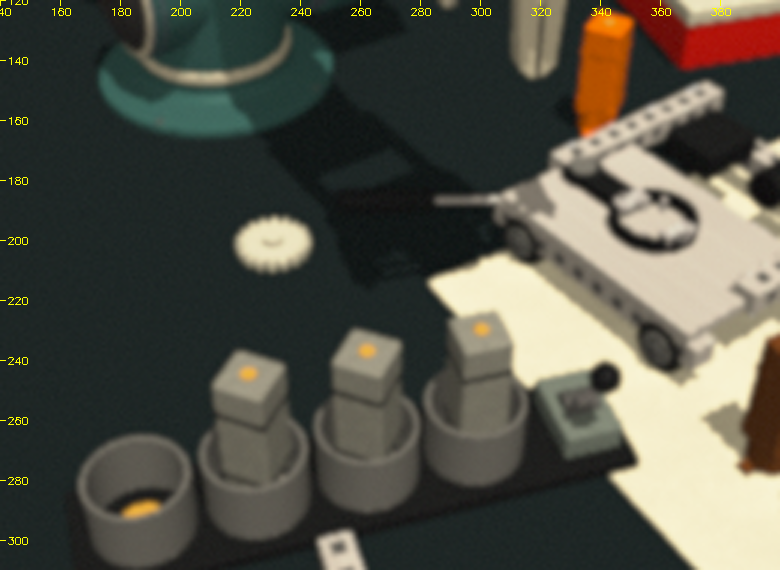

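The lever tip is now at (341.5,245.5), predicted fully-on (341.7,245.3). The three packs stand home and the robot touches nothing.

```bash
python3 -c "
from workcell import job_done
print(job_done())"
```

```text
the job is handed in; nothing more can be done
None
```

The job is handed in at about 32 s on the robot clock: the fitted pack stands home in cup 3 and the two toppled packs in cups 2 and 1. The power lever is fully over; pushing it into its stop briefly put about 55 N on the fingertips.

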